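Take out the clogged filter and close up the dust extractor

ROBOT

A 6-joint arm with a two-finger parallel gripper is mounted at the origin on the work surface. World frame = base frame: x ahead of the robot, y to its left, z up, the work surface at z = 0. Lengths are in mm, angles in rad, forces in N, time in s.
With the tool pointing down it reaches from about 250 to 725 mm from the base axis. Payload 9.7 kg.
Tool frame: the origin (TCP) lies on the centre line of the jaws, within the pads' length; the fingertips stand 17 mm ahead of it and the grasp point (between the pads) lies 2 mm behind it; z points along the fingers, y is the line along which they close (so a half turn about z gives the same grasp; the last joint's range is limited). The gripper opens to 85 mm and grips with 20 to 120 N. Pads are 22 mm wide; open, the fingers measure 114 mm over their backs; the gripper's body (76 mm by 85 mm) begins 54 mm behind the grasp point. The pads swing forward as they close: fully open they stand 13 mm farther back than shut.
Start: joints at [1.106, 0.087, 0.176, 1.66, 0, 1.571], TCP at [246.531, 491.65, 248.284] pointing down, gripper open.
Joint ranges: [-3.13, 3.13], [-0.85, 1.81], [-1.15, 1.24], [-2.2, 2.28], [-1.44, 1.52], [-3.14, 3.14]. Speed limits (rad/s): [2.22, 2.22, 2.57, 3.14, 3.14, 3.14].

INTERFACE

Orientations are given as a unit quaternion [x, y, z, w].
In Python, from plant import bot, imaging, ticket gives the robot as it stands. The module is installed in compiled form; this text tells all that it offers.
- The arm moves only by the tool drive_tool, never from a script. Its arguments are lists of equal length, an entry for each row: "translation": the shift along the tool's x, y, z as a fraction of full scale, a list of three; "delta_rot": the turn, a rotation vector about the tool's x, y, z as a fraction of full scale, a list of three. A call has 1 to 12 rows; each row is the pose to reach, as a shift and turn from the pose commanded when the call began, along the tool's axes at that moment; what a row does not reach only later rows make up. Full scale, the value 1, is 40 cm for a shift and 90 degrees for a turn. A row lasts 1/8 s, in which the tool goes at most 62.5 mm and 10.7 degrees, less where a joint would pass 70% of its speed; a pose out of reach is approached as far as the arm can. A call with a number of a shift or a turn outside -1 to 1 is refused whole. A call with a gripper value outside its range is refused whole. "grip" is the finger opening in mm, from 0 to 85.4, set as the call begins (left out, the last holds). The fingers move at their own pace and stop on an object; "force" is the grip in N (left out, the last holds). Time passes only in rows, so rows that repeat a pose let the fingers close. It gives the time, the measured TCP pose, the force, the opening and the grip force at its end, in the units of the state.
- bot.read_state(): the state, without advancing time (a new reading comes with each control period).
- imaging.capture(name): name is "scene" or "top" or "wrist"; returns a dict with "frame" (384x512x3 uint8, red, green, blue), "vfov" (degrees; the focal length in pixels is half the picture's height over the tangent of half this angle, whatever the lens; pixels are square), "cx", "cy" (the principal point, pixels), "rvec" (rotation vector, rad) and "tvec" (3), from world to camera coordinates, as OpenCV has them; the wrist camera has in their place "mount" (4x4, takes a point from camera to tool coordinates, whose origin is the TCP and whose axes are the flange's). Camera axes: x right, y down, z forward; pixel columns grow to the right and rows downward; lengths in mm; the calibration is good to about 2 mm. A picture is of the moment at which its call begins: read the wrist's pose just before it. There is no depth.
- ticket.finish_job(): hands the job in; it is judged then, once.
The state is a dict: "time_s": time; "qpos": joint angles; "joint_vel": joint speeds; "joint_efforts": joint torques, N m; "position": TCP position; "tcp_rot": TCP orientation; "force": force on the tool from outside, world axes, zero at the start; "ft_torque": the same for the moment, N m; "grip_width": finger opening in mm; "grasp_force": force on a finger pad.
Only numpy, scipy, OpenCV 4.12 (cv2) and the standard library are available. Lean on these libraries where they do the work, as an engineer would, in place of code of your own. Each camera call takes 0.05 s, during which the arm holds its last target. There are 200 camera calls.

TASK

The bench dust extractor's filter is clogged: turn it anticlockwise as far as it goes, lift it out of the chamber and lay it on its side in the wooden tray, all of it inside the tray. It is full of dust, so set it down gently: never let it drop or topple over. Then shut the extractor's cover fully, with the hook still out of the way, and swing the hook home round the stud; leave the glue bottle, mallet, wood blank and knife where they are.

Things in the scene. Friction and masses are not known exactly. Their poses are not given: they have to be found in the camera images.
- extractor: bench dust extractor, grey steel box, bolted down, left or right of centre. Sizes and z in mm. Origin on the bench under the filter's axis; x toward the fan end, y toward the cover's hinge, z up. Filter chamber: open-topped, 146 x 146 outside, 130 x 130 inside, centred on the origin, rim at z = 140. Side deck with the hook: y = -73 to -115, top z = 138. Fan housing: x = 73 to 150, top z = 120
- collar (a point): centre of the opening in the chamber's floor, at (0, 0, 93) mm of the extractor: radius 35 mm, with two notches toward its +x and -x, each 25 wide, out to radius 42 mm. The filter's lugs are caught under this floor and pass up only through the notches
- filter: filter cartridge, 0.2 to 0.45 kg, black caps, white pleats: octagonal prism 60 mm across flats, 80 mm high, a grip bar on its top cap. Origin at the centre of its base, z toward the bar. In place: base at z = 15 mm of the extractor, its yaw relative to the extractor -1.15 to -0.6 rad; it turns easily anticlockwise (from above); at 0 (within 0.1) it lifts out; a stop ends the turn at about +0.1
- filter_grip (a point): middle of the filter's grip bar, 96 mm above its base: bar (mm) 14 thick (filter x), 52 long (filter y), 32 high (80 to 112 above the base). The two lugs are at filter +x and -x: out to 39.5 from the axis, 14 wide, 64 to 71 above the base. Standing, or lying on a flat, the filter does not roll
- filter_mid (a point): middle of the filter's whole 112 mm length, on its axis, 56 mm above its base
- tray: fixed shallow wooden tray, outside 128 (x) x 172 (y) x 24 mm high, walls and floor 6 thick, so 116 x 160 mm inside. Origin at the centre of its underside. Lying flat in it, along y, the filter's axis is at 36 mm above the bench
- cover (a joint): the extractor's flat cover, a plate 146 x 146 x 5 mm with a tongue 26 mm wide reaching 33 mm past its free edge, which carries a headed stud (head 12 mm across, 15 mm tall). Angle in rad: 0 shut, lying on the rim; starts open at 1.62 to 1.82 (leaning a little outward, tongue tip 320 mm above the bench). Stiff hinge: stays where it is left, 2 to 3 N at its edge moves it
- cover_hinge (a point): middle of the cover's hinge line, on the extractor at y = 73, z = 140 mm (underside of the plate); the line runs along the extractor's x; fixed
- cover_edge (a point): middle of the cover's free edge, on its outer (top) face, 146 mm from the hinge; moves with the cover
- hook (a joint): steel hook on the side deck, turning about an upright pivot. Angle in rad: 0 home round the cover's stud, where a stop ends it; starts swung out at 0.9 to 1.75 (anticlockwise from above). At 0 its arm points along the extractor's -x. Light friction, stays where it is left; arm top at z = 152.5 mm
- hook_pivot (a point): the hook's pivot, fixed, at (66, -94, 150) mm of the extractor; the stud of the shut cover is 66 mm from it toward -x
- hook_knob (a point): mid-height of the hook's upright finger knob, black, 13 mm thick, 30 mm tall (z = 152.5 to 182.5), 35 mm from the pivot along the arm; moves with the hook
- glue: bystander: standing glue bottle, 60 thick, 165 mm tall, origin under its base
- mallet: bystander: round carver's mallet standing on its head, 78 thick, 200 mm tall, origin under its base
- blank: bystander: wood blank 120 (x) x 48 x 45 mm high, origin under its centre
- knife: bystander: carving knife lying along its x, 150 long, 20 mm high, origin on the bench near its middle
Not all that is in view belongs to the job. Leave any purple or turquoise look-alike of the filter alone.

How it is judged:
By the outcome, as a careful person would: the job done as asked, in the order asked, and still so for the second after the job is handed in, with the robot touching nothing.
It also fails if it takes over 72 s, if anything falls off the work surface, if the arm or the gripper's body presses on something with over 40 N, if the wrist force passes 120 N, or if a joint passes its speed limit or range.

## Working session

There is one attempt and no reset: what is moved stays moved. The work goes in short steps, Python scripts to look and compute and a tool call to move; the robot and the scene stay as the last step left them, time stands still between calls to the robot, and variables do not carry over. Pictures are saved under pics/ and viewed, at most 10 in all, crops included, and the job is handed in when it is done.

Besides the shell and the picture viewer there is one more tool, called after "Request:" in YAML: its name, and indented under it one key for each argument. drive_tool: Moves the arm, as the interface text tells. Its arguments: {"type":"object","properties":{"translation":{"type":"array"},"delta_rot":{"type":"array"},"grip":{"type":"number"},"force":{"type":"number"}},"required":["translation","delta_rot"]}

```bash
mkdir -p pics
cat > h.py <<'E'
import numpy as np, cv2, json
from scipy.spatial.transform import Rotation as R
from plant import bot, imaging, ticket
def cap(n,save=None):
    s=bot.read_state(); d=imaging.capture(n); f=d['frame']
    d['f']=f.shape[0]/2/np.tan(np.radians(d['vfov'])/2)
    if n=='wrist':
        M=np.array(d['mount']); Rt=R.from_quat(s['tcp_rot']).as_matrix()
        d['Rcw']=Rt@M[:3,:3]; d['C']=Rt@M[:3,3]+np.array(s['position'])
    else:
        Rm=R.from_rotvec(np.ravel(d['rvec'])).as_matrix(); d['Rcw']=Rm.T; d['C']=-Rm.T@np.ravel(d['tvec'])
    if save: cv2.imwrite(save,f[:,:,::-1])
    return d
def onz(d,u,v,z):
    r=d['Rcw']@np.array([(u-d['cx'])/d['f'],(v-d['cy'])/d['f'],1]); t=(z-d['C'][2])/r[2]
    return d['C']+t*r
def proj(d,P):
    p=d['Rcw'].T@(np.array(P)-d['C']); return d['cx']+d['f']*p[0]/p[2], d['cy']+d['f']*p[1]/p[2]
E
python3 - <<'E'
from h import *
s=bot.read_state(); print(s)
a=cap('scene');b=cap('top')
print(a['C'],b['C'],a['vfov'],b['vfov'])
for n,d in(('scene',a),('top',b)): cv2.imwrite(f'pics/{n}0.png',cv2.resize(d['frame'][:,:,::-1],(800,600)))
E
```

```text
{'time_s': 0.0, 'qpos': array([ 1.10596302e+00,  8.74390813e-02,  1.75111657e-01,  1.65983420e+00,
       -2.50144348e-05,  1.57081001e+00]), 'joint_vel': array([-0.00050874,  0.00211604,  0.00209982,  0.00038077, -0.00056621,
        0.00066772]), 'joint_efforts': array([ 5.97787239e-04, -5.20389354e+01,  4.64800036e+01,  1.60899136e-02,
        2.02018178e-06,  2.72851889e-05]), 'position': array([246.45344964, 491.43430357, 247.58308352]), 'tcp_rot': array([ 2.30336465e-01,  9.73110809e-01, -6.67177683e-04, -1.45059331e-04]), 'force': array([0.36298614, 0.40830415, 0.66050531]), 'ft_torque': array([ 0.01700579, -0.01467621,  0.01179609]), 'grasp_force': 0.0, 'grip_width': 85.12712571647164}
[1194.24722981 -494.06154078 1170.28048692] [ 302.23896625    6.27028085 1750.0801243 ] 50.03131585791773 43.54061242439346
```

View pics/scene0.png

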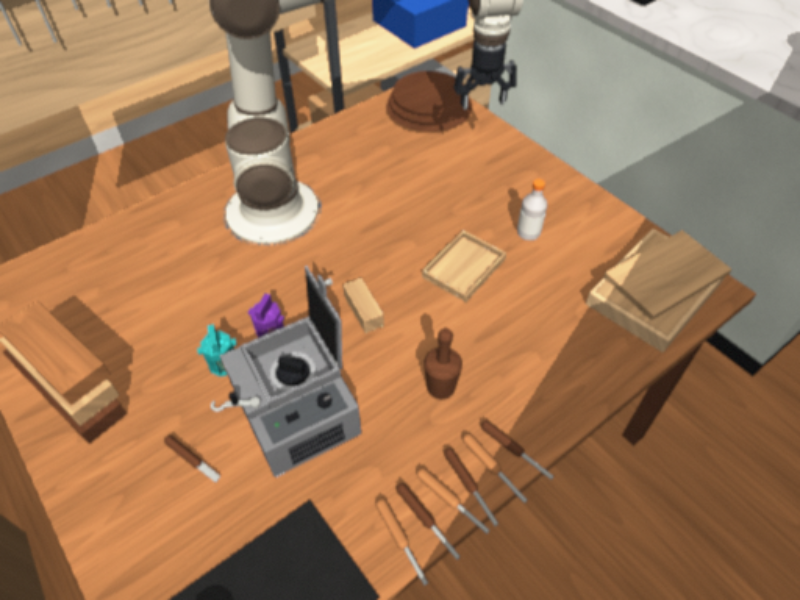

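View pics/top0.png

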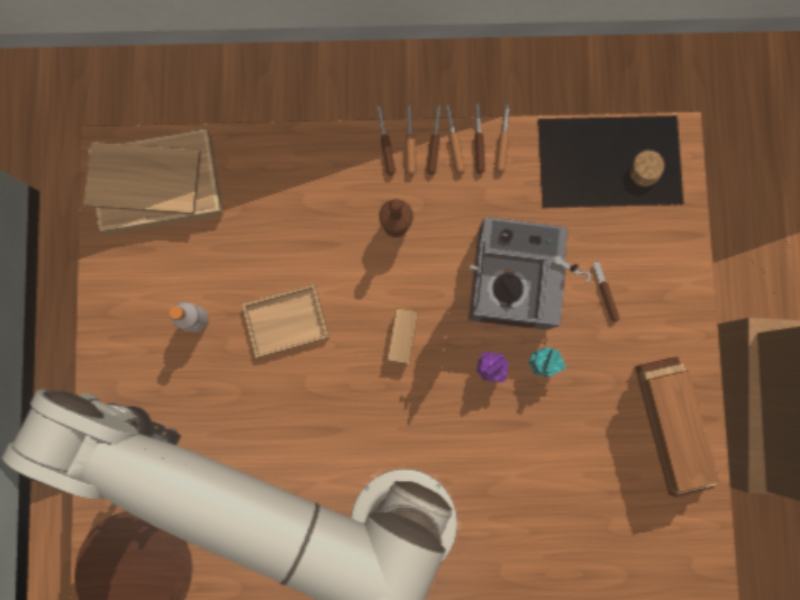

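Top view: the filter is the black cartridge at (508,288), inside the grey chamber. The look-alikes are purple (493,367) and turquoise (547,362), both outside it, and the brown mallet is at (396,217). I choose the one in the chamber. The cover hinge is toward +y (left), the fan toward +x (up), the hook at (572,268) and the tray at (285,322).

Run:
```python
from h import *
d=cap('top'); k=.64
for n,u,v,z in [('filt',508,288,120),('tray1',242,304,24),('tray2',314,287,24),('tray3',327,327,24),('tray4',256,357,24),('boxA',473,322,140),('boxB',559,327,140),('boxC',566,228,120),('boxD',484,219,120),('glue',190,318,80),('mallet',396,217,100),('blank',402,336,45),('purple',493,367,90),('turq',547,362,90),('knob',574,268,180),('knife',606,292,10)]:
    print(n,onz(d,u*k,v*k,z).round())
f=d['frame'][120:250,280:410]; cv2.imwrite('pics/crop1.png',cv2.resize(f[:,:,::-1],(600,600),interpolation=cv2.INTER_CUBIC))
d=cap('wrist'); print(d['vfov'],np.array(d['mount']).round(3))
```

```text
filt [ 512. -244.  120.]
tray1 [503. 357.  24.]
tray2 [539. 191.  24.]
tray3 [445. 162.  24.]
tray4 [381. 326.  24.]
boxA [ 437. -162.  140.]
boxB [ 421. -347.  140.]
boxC [ 642. -379.  120.]
boxD [ 667. -198.  120.]
glue [469. 461.  80.]
mallet [681.  -3. 100.]
blank [418.  -9.  45.]
purple [ 341. -208.   90.]
turq [ 348. -327.   90.]
knob [ 543. -377.  180.]
knife [ 510. -490.   10.]
64.79048046926306 [[-1.00000e-03 -9.65000e-01 -2.64000e-01  6.65030e+01]
 [ 1.00000e+00 -0.00000e+00 -1.00000e-03  1.31200e+00]
 [ 1.00000e-03 -2.64000e-01  9.65000e-01 -1.26623e+02]
 [ 0.00000e+00  0.00000e+00  0.00000e+00  1.00000e+00]]
```

View pics/crop1.png

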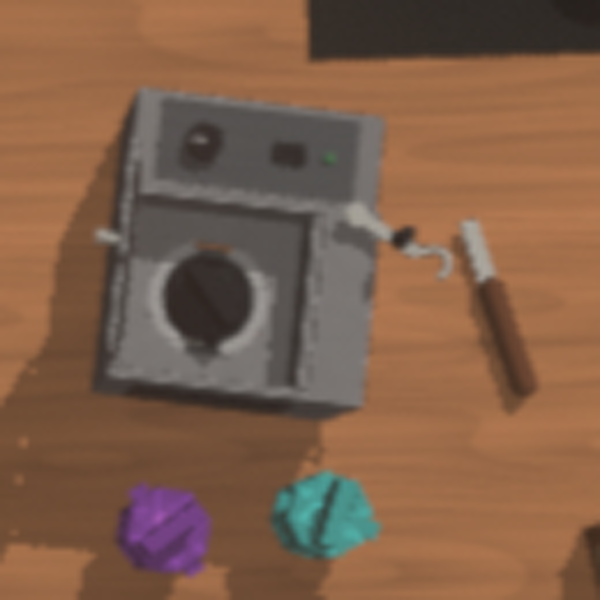

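The close crop confirms the filter is the black cartridge in the chamber, its bar running diagonally (crop 210,300). The hook is out to the right and the cover is open on the left. First I move to a wrist view of the tray.

Request:
drive_tool:
  translation:
    - [-0.594,-0.27,-0.25]
    - [-0.594,-0.27,-0.25]
    - [-0.594,-0.27,-0.25]
    - [-0.594,-0.27,-0.25]
    - [-0.594,-0.27,-0.25]
    - [-0.594,-0.27,-0.25]
    - [-0.594,-0.27,-0.25]
  delta_rot:
    - [0,0,0]
    - [0,0,0]
    - [0,0,0]
    - [0,0,0]
    - [0,0,0]
    - [0,0,0]
    - [0,0,0]

```text
time_s: 1.08
position: [410.3, 288.9, 347.8]
tcp_rot: [0.23, 0.973, -0.0, -0.0]
force: [-0.2, 0.7, -0.8]
grip_width: 85.2
grasp_force: 0.0
```

```bash
cat >> h.py <<'E'
def st():
    s=bot.read_state(); print('t',round(s['time_s'],2),'p',s['position'].round(1),'q',s['qpos'].round(2),'F',s['force'].round(1),'w',round(s['grip_width'],1),'g',round(s['grasp_force'],1)); return s
def plan(target,rotm=None):
    "fractions for a target TCP position and tool matrix, from measured pose"
    s=bot.read_state(); Rt=R.from_quat(s['tcp_rot']); d=Rt.inv().apply(np.array(target)-s['position'])/400
    r=np.zeros(3) if rotm is None else (Rt.inv()*R.from_matrix(rotm)).as_rotvec()/(np.pi/2)
    print('trans',d.round(4),'rot',r.round(4),'rows',round(max(np.linalg.norm(d)*6.4,np.linalg.norm(r)*90/10.7),1))
def tool(z,y):
    z=np.array(z,float);z/=np.linalg.norm(z);y=np.array(y,float);y-=z*(y@z);y/=np.linalg.norm(y)
    return np.c_[np.cross(y,z),y,z]
E
python3 - <<'E'
from h import *
s=st(); d=cap('wrist'); cv2.imwrite('pics/w1.png',d['frame'][:,:,::-1])
print(proj(d,(467,259,24)), [np.round(proj(d,p)) for p in ((503,357,24),(539,191,24),(445,162,24),(381,326,24))])
# rough poses for the extractor view: yaw of tool so that y along -0.13
c=np.array([540,-270])
Rm=tool((0,0,-1),(np.cos(-.13),np.sin(-.13),0)); print(Rm[:,0])
plan((500,-200,440),Rm)
E
```

```text
t 1.07 p [410.3 288.9 347.8] q [0.61 0.03 0.32 1.86 0.   1.08] F [-0.2  0.7 -0.8] w 85.2 g 0.0
(np.float64(252.92861075203265), np.float64(191.9174109905501)) [array([320., 185.]), array([236., 248.]), array([191., 207.]), array([267., 121.])]
[0.12963414 0.99156189 0.        ]
trans [-0.7484 -0.993  -0.2305] rot [-6.000e-04 -1.000e-04  7.873e-01] rows 8.1
```

View pics/w1.png

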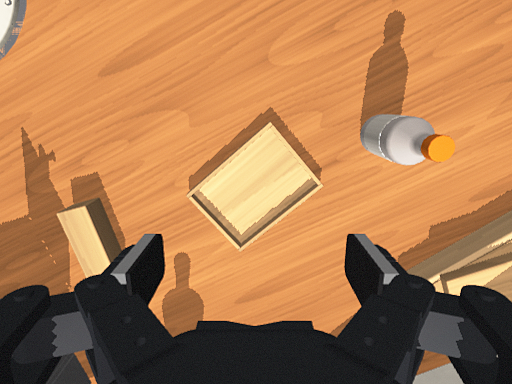

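The wrist view shows the tray's rim corners at (269,122), (322,183), (241,249) and (188,194), with the glue bottle at right and the blank at left. Next I move over the extractor.

Request:
drive_tool:
  translation:
    - [-0.1,-0.13,-0.1]
    - [-0.2,-0.27,-0.2]
    - [-0.3,-0.4,-0.2]
    - [-0.4,-0.54,-0.2]
    - [-0.5,-0.67,-0.2]
    - [-0.6,-0.8,-0.2]
    - [-0.7,-0.94,-0.2]
    - [-0.7,-0.94,-0.2]
    - [-0.7,-0.94,-0.2]
  delta_rot:
    - [0,0,0.1]
    - [0,0,0.2]
    - [0,0,0.3]
    - [0,0,0.4]
    - [0,0,0.5]
    - [0,0,0.6]
    - [0,0,0.7]
    - [0,0,0.787]
    - [0,0,0.787]

```text
time_s: 2.25
position: [493.0, -174.9, 426.5]
tcp_rot: [0.753, 0.658, -0.001, -0.001]
force: [-0.0, -0.0, -0.1]
grip_width: 85.3
grasp_force: 0.0
```

Run:
```python
from h import *
st()
plan((510,-270,430),tool((0,0,-1),(np.cos(-.13),np.sin(-.13),0)))
# tray
M=np.array([[-.001,-.965,-.264,66.503],[1,0,-.001,1.312],[.001,-.264,.965,-126.623],[0,0,0,1]])
Rt=R.from_quat([.23,.973,0,0]).as_matrix()
d=dict(Rcw=Rt@M[:3,:3],C=Rt@M[:3,3]+np.array([410.3,288.9,347.8]),cx=255.5,cy=191.5,f=192/np.tan(np.radians(64.79/2)))
c=[onz(d,u,v,24) for u,v in((269,122),(322,183),(241,249),(188,194))]; c=np.array(c); print(c.round(1),c.mean(0).round(1))
for i in range(4):
    e=c[(i+1)%4]-c[i]; print(np.linalg.norm(e).round(1),np.arctan2(e[1],e[0]).round(3))
```

```text
t 2.25 p [ 493.  -174.9  426.5] q [-0.34  0.18  0.65  2.04 -0.    1.36] F [-0.  -0.  -0.1] w 85.3 g 0.0
trans [-0.23    0.0739 -0.0091] rot [-0.0018 -0.0002 -0.0025] rows 1.5
[[376.7 328.6  24. ]
 [495.  361.3  24. ]
 [537.6 199.7  24. ]
 [418.2 169.2  24. ]] [456.8 264.7  24. ]
122.7 0.269
167.1 -1.313
123.2 -2.891
164.8 1.826
```

Request:
drive_tool:
  translation:
    - [-0.115,0.037,0]
    - [-0.23,0.074,0]
    - [-0.23,0.074,0]
    - [-0.23,0.074,0]
  delta_rot:
    - [0,0,0]
    - [0,0,0]
    - [0,0,0]
    - [0,0,0]
  grip: 45

```text
time_s: 2.75
position: [510.0, -266.7, 428.2]
tcp_rot: [0.751, 0.66, 0.0, -0.0]
force: [-0.2, 0.3, 0.3]
grip_width: 45.3
grasp_force: 0.0
```

Run:
```python
from h import *
st(); d=cap('wrist'); cv2.imwrite('pics/w2.png',cv2.resize(d['frame'][:,:,::-1],(800,600),interpolation=cv2.INTER_CUBIC))
np.savez('w2.npz',Rcw=d['Rcw'],C=d['C'],cx=d['cx'],cy=d['cy'],f=d['f'])
```

```text
t 2.75 p [ 510.  -266.7  428.2] q [-0.48  0.34  0.85  2.08  0.    1.22] F [-0.2  0.3  0.3] w 45.3 g 0.0
```

View pics/w2.png

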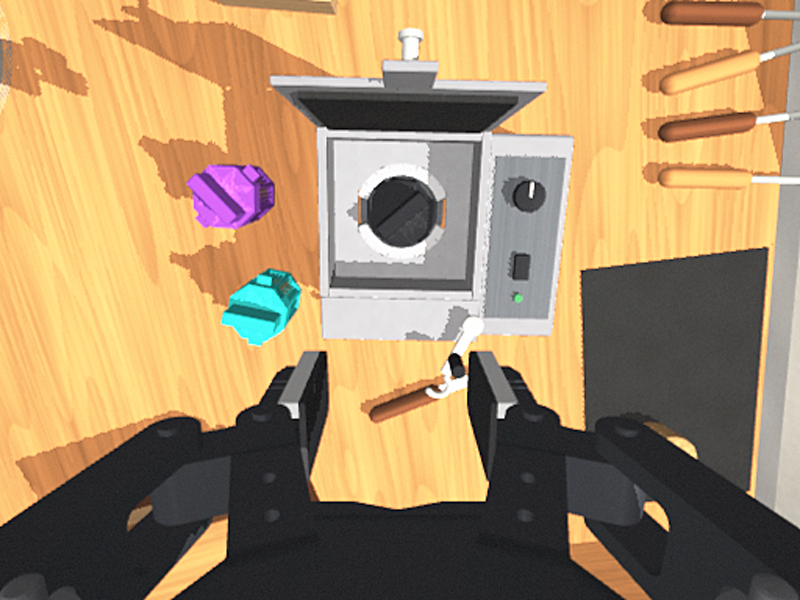

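The view shows the chamber rim corners near (319,130), (493,131), (322,298) and (476,299). The collar ring centre is about (402,211), with the black filter's diagonal bar from (378,233) to (423,193). The hook pivot is at (473,325) and the knob at (457,366). I'll enlarge the bar.

Run:
```python
from h import *
d=dict(np.load('w2.npz')); k=.64
P=lambda u,v,z:onz(d,u*k,v*k,z).round(1)
for n,u,v,z in [('rTL',319,130,140),('rTR',493,131,140),('rBL',322,298,140),('rBR',476,299,140),('ring',402,211,93),('nL',362,210,93),('nR',442,213,93),('deckBL',322,338,138),('deckBR',553,335,120),('fanTR',573,137,120),('pivot',473,325,152),('knobtop',455,368,182),('bar1',378,233,127),('bar2',423,193,127)]: print(n,P(u,v,z))
f=cv2.imread('pics/w2.png')[160:260,350:450]
f=np.clip(f.astype(float)*3,0,255).astype('uint8'); cv2.imwrite('pics/bar.png',cv2.resize(f,(600,600),interpolation=cv2.INTER_CUBIC))
```

```text
rTL [ 457.9 -164.8  140. ]
rTR [ 601.3 -184.2  140. ]
rBL [ 435.6 -308.5  140. ]
rBR [ 574.9 -327.5  140. ]
ring [ 517.8 -244.4   93. ]
nL [ 479.5 -238.5   93. ]
nR [ 555.9 -251.3   93. ]
deckBL [ 428.5 -347.5  138. ]
deckBR [ 649.1 -379.8  120. ]
fanTR [ 674.3 -197.5  120. ]
pivot [ 568.5 -347.7  152. ]
knobtop [ 546.2 -373.4  182. ]
bar1 [ 493.8 -257.9  127. ]
bar2 [ 538.3 -227.8  127. ]
```

View pics/bar.png

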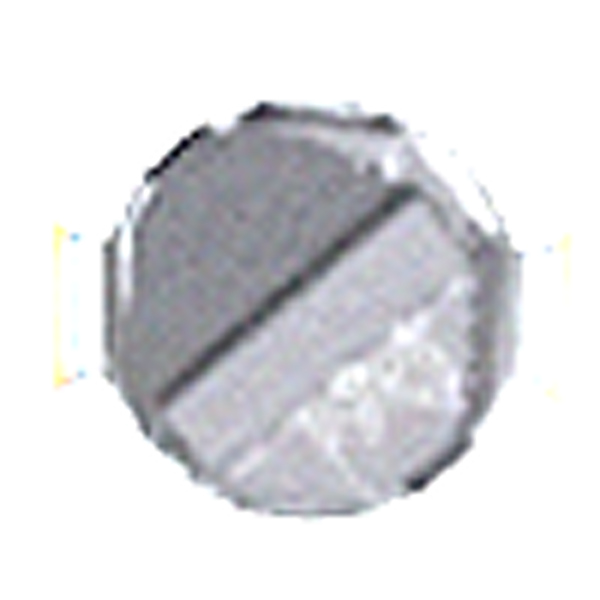

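The crop shows the bar's top clearly, with corners (165,408), (415,190), (470,265) and (225,478).

Run:
```python
from h import *
d=dict(np.load('w2.npz')); k=.64
c=np.array([onz(d,(350+u/6)*k,(160+v/6)*k,127) for u,v in((165,408),(415,190),(470,265),(225,478))]); print(c.round(1),c.mean(0))
for i,j in((0,1),(3,2)):
    e=c[j]-c[i]; print(np.linalg.norm(e),np.arctan2(e[1],e[0]))
```

```text
[[ 494.  -253.4  127. ]
 [ 535.1 -226.2  127. ]
 [ 541.9 -238.2  127. ]
 [ 501.5 -265.1  127. ]] [ 518.14085425 -245.70415214  127.        ]
49.26927573195641 0.5830474879863184
48.55545782015367 0.5871946178168984
```

Run:
```python
from h import *
Rm=tool((0,0,-1),(np.cos(-.986),np.sin(-.986),0))
plan((518,-245.5,175),Rm);plan((518,-245.5,118),Rm)
```

```text
trans [0.0543 0.0133 0.6341] rot [ 1.000e-04 -2.000e-04  5.462e-01] rows 4.6
trans [0.0543 0.0133 0.7766] rot [ 1.000e-04 -2.000e-04  5.462e-01] rows 5.0
```

Request:
drive_tool:
  translation:
    - [0.02,0,0]
    - [0.04,0.01,0.08]
    - [0.054,0.013,0.2]
    - [0.054,0.013,0.35]
    - [0.054,0.013,0.5]
    - [0.054,0.013,0.6]
    - [0.054,0.013,0.7]
    - [0.054,0.013,0.75]
    - [0.054,0.013,0.776]
    - [0.054,0.013,0.776]
  delta_rot:
    - [0,0,0.11]
    - [0,0,0.22]
    - [0,0,0.33]
    - [0,0,0.44]
    - [0,0,0.546]
    - [0,0,0.546]
    - [0,0,0.546]
    - [0,0,0.546]
    - [0,0,0.546]
    - [0,0,0.546]
  grip: 45

```text
time_s: 4.05
position: [517.6, -246.5, 118.2]
tcp_rot: [0.958, 0.288, 0.0, 0.0]
force: [-0.1, 0.4, 1.3]
grip_width: 44.9
grasp_force: 0.0
```

Request:
drive_tool:
  translation:
    - [0,0,0]
    - [0,0,0]
    - [0,0,0]
    - [0,0,0]
  delta_rot:
    - [0,0,0]
    - [0,0,0]
    - [0,0,0]
    - [0,0,0]
  grip: 5
  force: 40

```text
time_s: 4.55
position: [518.0, -247.4, 118.8]
tcp_rot: [0.958, 0.287, 0.001, 0.0]
force: [-0.4, 2.6, 6.2]
grip_width: 13.3
grasp_force: 43.0
```

Run:
```python
from h import *
s=st(); print(s['ft_torque'].round(2))
```

```text
t 4.55 p [ 518.  -247.4  118.8] q [-0.45  0.13 -0.02  1.41  0.    2.11] F [-0.4  2.6  6.2] w 13.3 g 43.0
[0.44 0.09 0.04]
```

Request:
drive_tool:
  translation:
    - [0,0,0]
    - [0,0,0]
    - [0,0,0]
    - [0,0,0]
    - [0,0,0]
    - [0,0,0]
    - [0,0,0]
    - [0,0,0]
    - [0,0,0]
    - [0,0,0]
  delta_rot:
    - [0,0,-0.06]
    - [0,0,-0.12]
    - [0,0,-0.18]
    - [0,0,-0.24]
    - [0,0,-0.3]
    - [0,0,-0.36]
    - [0,0,-0.42]
    - [0,0,-0.48]
    - [0,0,-0.54]
    - [0,0,-0.54]

```text
time_s: 5.8
position: [517.6, -247.7, 118.8]
tcp_rot: [0.754, 0.656, -0.0, 0.0]
force: [-2.2, 0.6, 7.1]
grip_width: 13.3
grasp_force: 43.1
```

Run:
```python
from h import *
s=st(); print(s['ft_torque'].round(2)); y=R.from_quat(s['tcp_rot']).as_matrix()[:,1]; print('rel',np.arctan2(y[1],y[0])+.145)
```

```text
t 5.8 p [ 517.6 -247.7  118.8] q [-0.45  0.13 -0.02  1.41 -0.    1.26] F [-2.2  0.6  7.1] w 13.3 g 43.1
[ 0.08  0.54 -0.03]
rel 0.00623865225644063
```

Now on to the stop, watching the torque.

Request:
drive_tool:
  translation:
    - [0,0,0]
    - [0,0,0]
    - [0,0,0]
    - [0,0,0]
    - [0,0,0]
  delta_rot:
    - [0,0,-0.02]
    - [0,0,-0.04]
    - [0,0,-0.06]
    - [0,0,-0.08]
    - [0,0,-0.08]

```text
time_s: 6.42
position: [517.2, -245.6, 118.7]
tcp_rot: [0.712, 0.702, 0.001, -0.001]
force: [-4.7, 12.7, 10.1]
grip_width: 13.1
grasp_force: 49.1
```

Run:
```python
from h import *
s=st(); print(s['ft_torque'].round(2)); y=R.from_quat(s['tcp_rot']).as_matrix()[:,1]; print('rel',np.arctan2(y[1],y[0])+.145)
```

```text
t 6.42 p [ 517.2 -245.6  118.7] q [-0.44  0.13 -0.03  1.42  0.    1.14] F [-4.7 12.7 10.1] w 13.1 g 49.1
[ 2.52  0.85 -0.87]
rel 0.1312055753752327
```

Request:
drive_tool:
  translation:
    - [0,0,0]
    - [0,0,-0.02]
    - [0,0,-0.05]
    - [0,0,-0.09]
    - [0,0,-0.14]
    - [0,0,-0.14]
  delta_rot:
    - [0,0,0.03]
    - [0,0,0.045]
    - [0,0,0.045]
    - [0,0,0.045]
    - [0,0,0.045]
    - [0,0,0.045]

```text
time_s: 7.18
position: [518.3, -247.6, 176.2]
tcp_rot: [0.736, 0.677, 0.001, 0.001]
force: [0.8, 1.9, -1.5]
grip_width: 13.3
grasp_force: 42.0
```

Run:
```python
from h import *
s=st(); print(s['ft_torque'].round(2));
```

```text
t 7.17 p [ 518.3 -247.6  176.2] q [-0.45  0.13  0.08  1.52  0.    1.21] F [ 0.8  1.9 -1.5] w 13.3 g 42.0
[ 0.37  0.05 -0.01]
```

Request:
drive_tool:
  translation:
    - [0,0,-0.08]
    - [0,0,-0.2]
    - [0,0,-0.33]
    - [0,0,-0.46]
    - [0,0,-0.58]
    - [0,0,-0.66]
    - [0,0,-0.69]
    - [0,0,-0.69]
  delta_rot:
    - [0,0,0]
    - [0,0,0]
    - [0,0,0]
    - [0,0,0]
    - [0,0,0]
    - [0,0,0]
    - [0,0,0]
    - [0,0,0]

```text
time_s: 8.18
position: [518.2, -247.7, 450.0]
tcp_rot: [0.736, 0.677, 0.0, 0.001]
force: [0.1, -0.6, -2.8]
grip_width: 13.2
grasp_force: 41.8
```

Run:
```python
from h import *
s=st(); print(s['ft_torque'].round(2)); a=.258
plan((457,264.5,160),tool((0,0,-1),(np.cos(a),np.sin(a),0)))
d=cap('scene'); f=d['frame']; p=[proj(d,s['position']-np.array([0,0,h])) for h in(0,50,104)]; print(np.round(p))
cv2.imwrite('pics/s2.png',cv2.resize(f[0:260,100:330,::-1],None,fx=2.3,fy=2.3))
```

```text
t 8.18 p [ 518.2 -247.7  450. ] q [-0.45  0.39  0.97  2.15 -0.    1.21] F [ 0.1 -0.6 -2.8] w 13.2 g 41.8
[ 0.01 -0.01  0.02]
trans [ 1.2636 -0.2613  0.7239] rot [ 0.0006  0.0005 -0.2181] rows 9.5
[[165. 158.]
 [168. 172.]
 [172. 186.]]
```

View pics/s2.png

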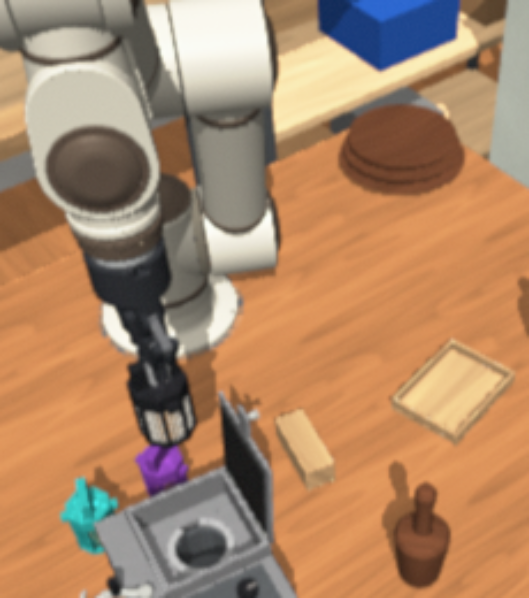

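The filter (white pleats, crop 165,415) is in the gripper, clear of the open cover. Now carrying it to the tray.

Request:
drive_tool:
  translation:
    - [0.04,-0.01,0]
    - [0.11,-0.03,0]
    - [0.2,-0.05,0]
    - [0.3,-0.07,0]
    - [0.4,-0.09,0]
    - [0.5,-0.11,0]
    - [0.6,-0.13,0]
    - [0.7,-0.15,0.05]
    - [0.8,-0.17,0.12]
    - [0.88,-0.19,0.18]
    - [0.93,-0.2,0.22]
    - [0.95,-0.2,0.25]
  delta_rot:
    - [0,0,0]
    - [0,0,-0.02]
    - [0,0,-0.04]
    - [0,0,-0.06]
    - [0,0,-0.08]
    - [0,0,-0.1]
    - [0,0,-0.12]
    - [0,0,-0.14]
    - [0,0,-0.16]
    - [0,0,-0.18]
    - [0,0,-0.2]
    - [0,0,-0.218]

```text
time_s: 9.72
position: [469.3, 138.8, 348.1]
tcp_rot: [0.609, 0.793, -0.001, -0.0]
force: [-0.2, 0.2, -2.9]
grip_width: 13.3
grasp_force: 41.8
```

Run:
```python
from h import *
s=st(); a=.258
Rm=tool((0,0,-1),(np.cos(a),np.sin(a),0))
plan((457,264.5,160),Rm);plan((457,264.5,110),Rm)
```

```text
t 9.72 p [469.3 138.8 348.1] q [ 0.29  0.01  0.29  1.86 -0.    1.6 ] F [-0.2  0.2 -2.9] w 13.3 g 41.8
trans [0.3116 0.0519 0.47  ] rot [-0.001   0.0001  0.0016] rows 3.6
trans [0.3117 0.0521 0.595 ] rot [-0.001   0.0001  0.0016] rows 4.3
```

Request:
drive_tool:
  translation:
    - [0.06,0.01,0.02]
    - [0.15,0.025,0.08]
    - [0.24,0.04,0.17]
    - [0.3,0.05,0.27]
    - [0.312,0.052,0.37]
    - [0.312,0.052,0.45]
    - [0.312,0.052,0.51]
    - [0.312,0.052,0.55]
    - [0.312,0.052,0.57]
    - [0.312,0.052,0.58]
    - [0.312,0.052,0.58]
  delta_rot:
    - [0,0,0]
    - [0,0,0]
    - [0,0,0]
    - [0,0,0]
    - [0,0,0]
    - [0,0,0]
    - [0,0,0]
    - [0,0,0]
    - [0,0,0]
    - [0,0,0]
    - [0,0,0]

```text
time_s: 11.1
position: [458.6, 264.1, 118.3]
tcp_rot: [0.61, 0.792, 0.0, 0.0]
force: [-0.0, 0.4, -3.1]
grip_width: 13.5
grasp_force: 41.7
```

Run:
```python
from h import *
s=st(); a=.258
Rm=tool((0,0,-1),(np.cos(a),np.sin(a),0))
plan((457,264.5,109),Rm)
```

```text
t 11.1 p [458.6 264.1 118.3] q [ 0.52  0.03 -0.14  1.41 -0.    1.84] F [-0.   0.4 -3.1] w 13.5 g 41.7
trans [ 0.002  -0.0036  0.0233] rot [ 0.0004 -0.0001 -0.0002] rows 0.2
```

Request:
drive_tool:
  translation:
    - [0,0,0.005]
    - [0,0,0.01]
    - [0,0,0.013]
    - [0,0,0.016]
    - [0,0,0.018]
    - [0,0,0.02]
    - [0,0,0.02]
    - [0,0,0.02]
  delta_rot:
    - [0,0,0]
    - [0,0,0]
    - [0,0,0]
    - [0,0,0]
    - [0,0,0]
    - [0,0,0]
    - [0,0,0]
    - [0,0,0]

```text
time_s: 12.1
position: [458.4, 264.1, 109.9]
tcp_rot: [0.61, 0.792, 0.0, -0.0]
force: [1.0, 1.0, -3.0]
grip_width: 13.3
grasp_force: 41.8
```

Request:
drive_tool:
  translation:
    - [0,0,0.003]
    - [0,0,0.005]
    - [0,0,0.005]
  delta_rot:
    - [0,0,0]
    - [0,0,0]
    - [0,0,0]

```text
time_s: 12.48
position: [458.5, 264.1, 109.8]
tcp_rot: [0.61, 0.792, 0.001, 0.0]
force: [-4.8, -2.8, 11.1]
grip_width: 13.5
grasp_force: 43.9
```

Request:
drive_tool:
  translation:
    - [0,0,-0.005]
    - [0,0,-0.005]
    - [0,0,-0.005]
    - [0,0,-0.02]
    - [0,0,-0.1]
    - [0,0,-0.2]
    - [0,0,-0.25]
    - [0,0,-0.25]
  delta_rot:
    - [0,0,0]
    - [0,0,0]
    - [0,0,0]
    - [0,0,0]
    - [0,0,0]
    - [0,0,0]
    - [0,0,0]
    - [0,0,0]
  grip: 45

```text
time_s: 13.48
position: [459.0, 264.4, 209.6]
tcp_rot: [0.61, 0.792, 0.001, 0.001]
force: [-0.6, -0.2, -1.1]
grip_width: 45.1
grasp_force: 0.0
```

Run:
```python
from h import *
s=st(); a=.258; ty=np.array([-np.sin(a),np.cos(a),0]); z=(-ty+[0,0,-1])/2**.5; ang=np.pi/4
Rm=tool(z,(np.cos(a),np.sin(a),0)); G=np.array([458.5,264.1,113])
for b in(80,0): plan(G+(2-b)*z,Rm)
d=cap('wrist'); f=d['frame']; cv2.imwrite('pics/w3.png',f[:,:,::-1])
for h in(6,86,118): print(h,np.round(proj(d,(458.5,264.1,h))))
```

```text
t 13.47 p [459.  264.4 209.6] q [0.52 0.02 0.04 1.58 0.   1.84] F [-0.6 -0.2 -1.1] w 45.1 g 0.0
trans [ 0.1373 -0.0018  0.1037] rot [ 0.0017 -0.5005 -0.0009] rows 4.2
trans [-0.0042 -0.0021  0.245 ] rot [ 0.0017 -0.5005 -0.0009] rows 4.2
6 [253. 168.]
86 [252. 186.]
118 [252. 197.]
```

View pics/w3.png

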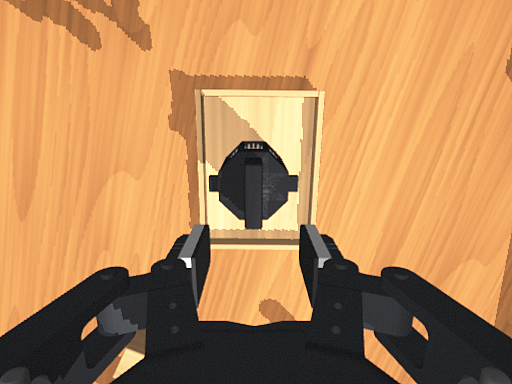

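The filter stands upright, centred at (253,185), inside the tray (rim corners about (196,90), (324,92), (318,247) and (188,247)), with the bar along the tray's y. I'll regrasp it with the tool tilted 45°.

Request:
drive_tool:
  translation:
    - [0.03,0,0]
    - [0.06,0,0]
    - [0.1,0,0.03]
    - [0.13,0,0.06]
    - [0.137,-0.002,0.09]
    - [0.137,-0.002,0.104]
    - [0.137,-0.002,0.104]
  delta_rot:
    - [0,-0.1,0]
    - [0,-0.2,0]
    - [0,-0.3,0]
    - [0,-0.4,0]
    - [0,-0.5,0]
    - [0,-0.5,0]
    - [0,-0.5,0]

```text
time_s: 14.4
position: [443.5, 316.5, 165.7]
tcp_rot: [0.564, 0.732, -0.234, 0.302]
force: [0.3, -0.9, 0.6]
grip_width: 45.0
grasp_force: 0.0
```

Run:
```python
from h import *
s=st(); a=.258; ty=np.array([-np.sin(a),np.cos(a),0]); z=(-ty+[0,0,-1])/2**.5
Rm=tool(z,(np.cos(a),np.sin(a),0)); G=np.array([458.5,264.1,113])
plan(G+2*z,Rm)
M=np.array([[-.001,-.965,-.264,66.503],[1,0,-.001,1.312],[.001,-.264,.965,-126.623],[0,0,0,1]])
Rt=R.from_quat([.61,.792,0,0]).as_matrix()
d=dict(Rcw=Rt@M[:3,:3],C=Rt@M[:3,3]+np.array([459,264.4,209.6]),cx=255.5,cy=191.5,f=192/np.tan(np.radians(64.79/2)))
c=np.array([onz(d,u,v,24) for u,v in((196,90),(324,92),(318,247),(188,247))]);print(c.round(1),c.mean(0))
```

```text
t 14.4 p [443.5 316.5 165.7] q [ 0.9   0.48  0.31  1.94 -0.6   2.38] F [ 0.3 -0.9  0.6] w 45.0 g 0.0
trans [-0.0035  0.003   0.1944] rot [-0.0007 -0.0011  0.0004] rows 1.2
[[382.1 331.2  24. ]
 [503.9 361.3  24. ]
 [549.3 201.6  24. ]
 [407.8 164.3  24. ]] [460.80164396 264.63798264  24.        ]
```

Request:
drive_tool:
  translation:
    - [0,0.003,0.05]
    - [-0.003,0.003,0.1]
    - [-0.003,0.003,0.15]
    - [-0.003,0.003,0.18]
    - [-0.003,0.003,0.194]
    - [-0.003,0.003,0.194]
  delta_rot:
    - [0,0,0]
    - [0,0,0]
    - [0,0,0]
    - [0,0,0]
    - [0,0,0]
    - [0,0,0]

```text
time_s: 15.15
position: [459.1, 263.1, 112.9]
tcp_rot: [0.564, 0.732, -0.233, 0.303]
force: [0.1, -0.6, 0.1]
grip_width: 44.9
grasp_force: 0.0
```

Request:
drive_tool:
  translation:
    - [0,0,0]
    - [0,0,0]
    - [0,0,0]
    - [0,0,0]
  delta_rot:
    - [0,0,0]
    - [0,0,0]
    - [0,0,0]
    - [0,0,0]
  grip: 5
  force: 60

```text
time_s: 15.65
position: [459.0, 263.6, 112.5]
tcp_rot: [0.564, 0.732, -0.233, 0.303]
force: [-1.9, 2.1, 4.0]
grip_width: 12.8
grasp_force: 60.3
```

Run:
```python
from h import *
s=st(); a=.258; ty=np.array([-np.sin(a),np.cos(a),0]); z=(-ty+[0,0,-1])/2**.5; z2=(ty+[0,0,-1])/2**.5
gp=s['position']-2*z; print('grasp',gp)
# filter mid: axis pos & grasp relative: standing base at (458.5,264.1,6)
off=np.array([(gp-[458.5,264.1,6])@ty,(gp[2]-6)])  # along filter (ty), along axis
print(off)
# after tilt: axis->-ty, filter ty -> up. mid at tray centre, height 36
T=np.array([460,264.6,36.]); base=T+56*ty
for lift in (60,15,3):
    G=base-off[1]*ty+np.array([0,0,off[0]+lift]); print(G+2*z2); plan(G+2*z2,tool(z2,(np.cos(a),np.sin(a),0)))
```

```text
t 15.65 p [459.  263.6 112.5] q [ 0.83  0.41  0.12  1.77 -0.64  2.31] F [-1.9  2.1  4. ] w 12.8 g 60.3
grasp [458.59063724 264.96742835 113.95240537]
[  0.81559254 107.95240537]
[472.89468112 215.73451085  95.40137898]
trans [-0.0578  0.0031  0.1184] rot [2.000e-04 9.998e-01 1.000e-04] rows 8.4
[472.89468112 215.73451085  50.40137898]
trans [0.0217 0.0031 0.198 ] rot [2.000e-04 9.998e-01 1.000e-04] rows 8.4
[472.89468112 215.73451085  38.40137898]
trans [0.0429 0.0031 0.2192] rot [2.000e-04 9.998e-01 1.000e-04] rows 8.4
```

Request:
drive_tool:
  translation:
    - [-0.03,0,-0.03]
    - [-0.08,0,-0.08]
    - [-0.124,0,-0.124]
    - [-0.124,0,-0.124]
    - [-0.12,0,-0.11]
    - [-0.11,0,-0.08]
    - [-0.1,0,-0.04]
    - [-0.09,0,0]
    - [-0.08,0,0.04]
    - [-0.07,0,0.08]
    - [-0.06,0.003,0.11]
    - [-0.058,0.003,0.118]
  delta_rot:
    - [0,0,0]
    - [0,0,0]
    - [0,0.05,0]
    - [0,0.15,0]
    - [0,0.26,0]
    - [0,0.37,0]
    - [0,0.48,0]
    - [0,0.59,0]
    - [0,0.7,0]
    - [0,0.81,0]
    - [0,0.92,0]
    - [0,1.0,0]
  force: 80

```text
time_s: 17.15
position: [472.9, 214.1, 95.1]
tcp_rot: [0.564, 0.731, 0.235, -0.304]
force: [-0.1, 0.6, -2.4]
grip_width: 12.6
grasp_force: 78.3
```

Run:
```python
from h import *
s=st(); a=.258; ty=np.array([-np.sin(a),np.cos(a),0]); z2=(ty+[0,0,-1])/2**.5; Rm=tool(z2,(np.cos(a),np.sin(a),0))
print(R.from_quat(s['tcp_rot']).as_matrix().round(3))
for h in (95.4,50.4,40.4): plan((472.9,215.7,h),Rm)
d=cap('scene'); p=proj(d,(460,264,60)); u,v=map(int,p); f=d['frame'][max(v-70,0):v+60,u-90:u+80]
cv2.imwrite('pics/s3.png',cv2.resize(f[:,:,::-1],None,fx=4,fy=4,interpolation=cv2.INTER_CUBIC))
```

```text
t 17.15 p [472.9 214.1  95.1] q [ 0.06  0.13 -0.24  1.4   0.77  1.29] F [-0.1  0.6 -2.4] w 12.6 g 78.3
[[-0.178  0.968 -0.18 ]
 [ 0.682  0.253  0.686]
 [ 0.71  -0.001 -0.705]]
trans [0.0032 0.001  0.0023] rot [ 0.0008 -0.0023 -0.0013] rows 0.0
trans [-0.0767  0.0011  0.0816] rot [ 0.0008 -0.0023 -0.0013] rows 0.7
trans [-0.0944  0.0011  0.0992] rot [ 0.0008 -0.0023 -0.0013] rows 0.9
```

View pics/s3.png

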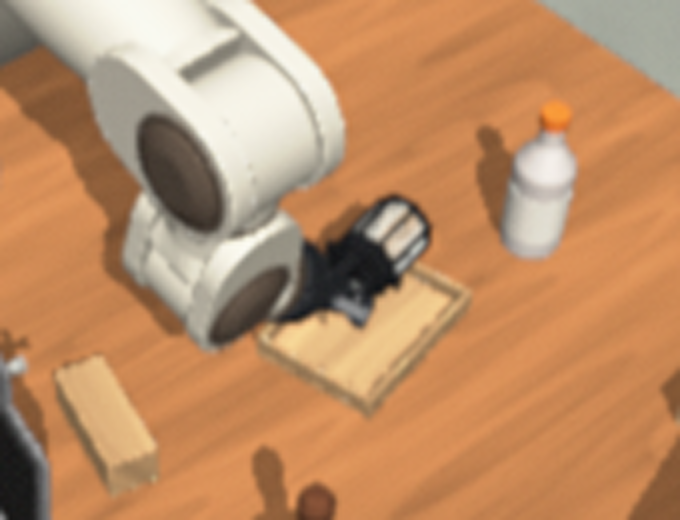

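The filter is held horizontally over the tray, bar toward the arm (crop 390,240). The bottle and blank are untouched. I lower it slowly.

Request:
drive_tool:
  translation:
    - [-0.015,0,0.018]
    - [-0.035,0,0.04]
    - [-0.055,0,0.06]
    - [-0.072,0.001,0.077]
    - [-0.085,0.001,0.09]
    - [-0.092,0.001,0.097]
    - [-0.096,0.001,0.101]
    - [-0.098,0.001,0.103]
    - [-0.098,0.001,0.103]
  delta_rot:
    - [0,0,0]
    - [0,0,0]
    - [0,0,0]
    - [0,0,0]
    - [0,0,0]
    - [0,0,0]
    - [0,0,0]
    - [0,0,0]
    - [0,0,0]

```text
time_s: 18.32
position: [473.0, 216.9, 38.6]
tcp_rot: [0.564, 0.732, 0.234, -0.303]
force: [0.3, -0.9, -2.7]
grip_width: 12.5
grasp_force: 78.4
```

Request:
drive_tool:
  translation:
    - [-0.002,0,0.002]
    - [-0.003,0,0.003]
    - [-0.004,0,0.004]
    - [-0.005,0,0.005]
    - [-0.006,0,0.006]
    - [-0.006,0,0.006]
  delta_rot:
    - [0,0,0]
    - [0,0,0]
    - [0,0,0]
    - [0,0,0]
    - [0,0,0]
    - [0,0,0]

```text
time_s: 19.08
position: [473.1, 217.0, 36.4]
tcp_rot: [0.564, 0.732, 0.234, -0.303]
force: [-3.4, -5.0, 9.9]
grip_width: 12.9
grasp_force: 80.2
```

Request:
drive_tool:
  translation:
    - [0,0,0]
    - [0,0,0]
    - [0,0,0]
  delta_rot:
    - [0,0,0]
    - [0,0,0]
    - [0,0,0]
  force: 20

```text
time_s: 19.45
position: [473.1, 217.0, 36.4]
tcp_rot: [0.564, 0.732, 0.234, -0.303]
force: [-3.3, -5.9, 9.1]
grip_width: 12.6
grasp_force: 80.2
```

Request:
drive_tool:
  translation:
    - [0,0,0]
    - [0,0,0]
    - [0,0,0]
    - [0,0,0]
  delta_rot:
    - [0,0,0]
    - [0,0,0]
    - [0,0,0]
    - [0,0,0]
  grip: 40

```text
time_s: 19.95
position: [472.8, 216.9, 35.0]
tcp_rot: [0.564, 0.732, 0.234, -0.303]
force: [1.3, -0.5, -0.1]
grip_width: 39.8
grasp_force: 0.0
```

Request:
drive_tool:
  translation:
    - [0,0,-0.03]
    - [0,0,-0.1]
    - [0,0,-0.2]
    - [0,0,-0.3]
    - [0,0,-0.42]
    - [0,0,-0.54]
    - [0,0,-0.6]
    - [0,0,-0.6]
  delta_rot:
    - [0,0,0]
    - [0,0,0]
    - [0,0,0]
    - [0,0,0]
    - [0,0,0]
    - [0,0,0]
    - [0,0,0]
    - [0,0,0]

```text
time_s: 20.95
position: [517.0, 51.4, 206.0]
tcp_rot: [0.564, 0.732, 0.234, -0.302]
force: [0.2, 0.5, -0.7]
grip_width: 39.9
grasp_force: 0.0
```

Run:
```python
from h import *
s=st(); d=cap('wrist'); f=d['frame']; cv2.imwrite('pics/w4.png',f[:,:,::-1])
a=.258; ty=np.array([-np.sin(a),np.cos(a),0])
print([np.round(proj(d,np.array([460,264.6,36])+k*ty)) for k in(-56,0,56)])
psi=-.145;O=np.array([518,-245.2]);c,sn=np.cos(psi),np.sin(psi)
W=lambda x,y,z:np.r_[O+[c*x-sn*y,sn*x+c*y],z]
print(W(0,110,300),W(0,73,140))
plan((440,0,430),tool((0,0,-1),(c,sn,0)))
```

```text
t 20.95 p [517.   51.4 206. ] q [-0.23  0.29  0.16  1.87  0.68  0.93] F [ 0.2  0.5 -0.7] w 39.9 g 0.0
[array([252., 165.]), array([252., 129.]), array([252.,  99.])]
[ 533.89416727 -136.35435035  300.        ] [ 528.54794737 -172.96606887  140.        ]
trans [ 0.3429 -0.2177 -0.4531] rot [-0.0999 -0.4931  0.2425] rows 4.7
```

View pics/w4.png

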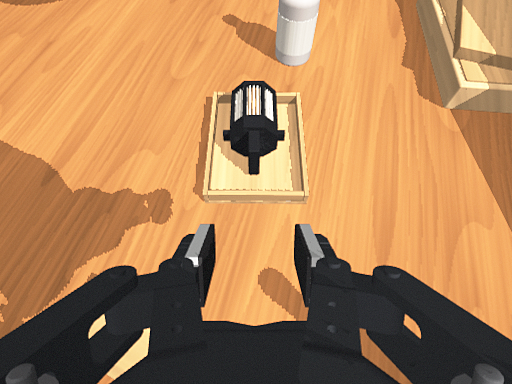

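The filter lies on its side in the tray, axis along the tray's y, bar at (254,160) and inside the rim (205–308, 92–200). Next is the cover.

```bash
cat >> h.py <<'E'
psi=-.145;O=np.array([518,-245.2]);c_,s_=np.cos(psi),np.sin(psi)
W=lambda x,y,z:np.r_[O+[c_*x-s_*y,s_*x+c_*y],z]
RE=tool((0,0,-1),(c_,s_,0))
def ext(p): q=np.array(p[:2])-O; return np.r_[c_*q[0]+s_*q[1],-s_*q[0]+c_*q[1],p[2]]
E
python3 - <<'E'
from h import *
s=st(); print(ext(s['position'])); plan(W(-42,165,275),RE)
d=cap('wrist'); print([np.round(proj(d,np.array([460,264.6,z])+56*np.array([-.255,.967,0]))) for z in (6,36,66)])
E
```

```text
t 21.0 p [516.5  52.2 204.9] q [-0.23  0.29  0.15  1.87  0.68  0.93] F [ 0.5  0.9 -1. ] w 40.0 g 0.0
[-44.48738179 294.08214098 204.91738952]
trans [-0.0879 -0.1203 -0.3357] rot [-0.0999 -0.4931  0.2425] rows 4.7
[array([253., 114.]), array([253.,  99.]), array([253.,  81.])]
```

Request:
drive_tool:
  translation:
    - [0.04,0,-0.04]
    - [0.1,0,-0.1]
    - [0.1,-0.02,-0.12]
    - [0.08,-0.04,-0.15]
    - [0.05,-0.06,-0.2]
    - [0,-0.09,-0.25]
    - [-0.05,-0.11,-0.3]
    - [-0.088,-0.12,-0.336]
    - [-0.088,-0.12,-0.336]
    - [-0.088,-0.12,-0.336]
  delta_rot:
    - [-0.02,-0.1,0.05]
    - [-0.04,-0.2,0.1]
    - [-0.06,-0.3,0.15]
    - [-0.08,-0.4,0.2]
    - [-0.1,-0.493,0.2425]
    - [-0.1,-0.493,0.2425]
    - [-0.1,-0.493,0.2425]
    - [-0.1,-0.493,0.2425]
    - [-0.1,-0.493,0.2425]
    - [-0.1,-0.493,0.2425]
  grip: 0

```text
time_s: 22.3
position: [500.0, -74.5, 274.4]
tcp_rot: [0.756, 0.655, -0.0, -0.001]
force: [0.7, -0.2, -0.5]
grip_width: 0.2
grasp_force: 0.0
```

Run:
```python
from h import *
s=st(); e=ext(s['position']); print(e, R.from_matrix(RE.T@R.from_quat(s['tcp_rot']).as_matrix()).as_rotvec().round(3))
for phi in (1.75,1.6,1.48,1.36,1.24,1.12,1.0,.88,.76,.64,.52,.4,.3,.2,.12,.06,0):
    y=73-125*np.cos(phi)+5*np.sin(phi)+11; z=140+125*np.sin(phi)+5*np.cos(phi)+17-(2 if phi<.1 else 0)
    print(phi,np.round([(y-e[1])/400,0,(e[2]-z)/400],3), round(y),round(z))
```

```text
t 22.3 p [500.  -74.5 274.4] q [-0.15 -0.01  0.13  1.71  0.    1.57] F [ 0.7 -0.2 -0.5] w 0.2 g 0.0
[-42.47476895 166.28433545 274.40170173] [ 0.001  0.    -0.002]
1.75 [-0.138  0.    -0.012] 111 279
1.6 [-0.184  0.    -0.018] 93 282
1.48 [-0.222  0.    -0.019] 78 282
1.36 [-0.259  0.    -0.015] 63 280
1.24 [-0.295  0.    -0.006] 48 277
1.12 [-0.331  0.     0.007] 34 272
1.0 [-0.364  0.     0.024] 21 265
0.88 [-0.395  0.     0.045] 8 257
0.76 [-0.424  0.     0.069] -3 247
0.64 [-0.449  0.     0.097] -13 236
0.52 [-0.471  0.     0.127] -22 223
0.4 [-0.489  0.     0.16 ] -29 210
0.3 [-0.501  0.     0.189] -34 199
0.2 [-0.509  0.     0.219] -38 187
0.12 [-0.514  0.     0.244] -40 177
0.06 [-0.517  0.     0.267] -40 167
0 [-0.518  0.     0.286] -41 160
```

Request:
drive_tool:
  translation:
    - [-0.08,0,-0.012]
    - [-0.13,0,-0.015]
    - [-0.16,0,-0.017]
    - [-0.184,0,-0.018]
    - [-0.222,0,-0.019]
    - [-0.259,0,-0.015]
    - [-0.295,0,-0.006]
    - [-0.331,0,0.007]
    - [-0.364,0,0.024]
    - [-0.395,0,0.045]
    - [-0.424,0,0.069]
    - [-0.424,0,0.069]
  delta_rot:
    - [0,0,0]
    - [0,0,0]
    - [0,0,0]
    - [0,0,0]
    - [0,0,0]
    - [0,0,0]
    - [0,0,0]
    - [0,0,0]
    - [0,0,0]
    - [0,0,0]
    - [0,0,0]
    - [0,0,0]

```text
time_s: 23.8
position: [475.5, -243.9, 246.0]
tcp_rot: [0.756, 0.654, -0.001, -0.001]
force: [-1.0, 0.0, 0.3]
grip_width: 0.1
grasp_force: 0.0
```

Run:
```python
from h import *
s=st(); e=ext(s['position']); print(e)
for phi in (.64,.52,.4,.3,.2,.12,.06,0):
    y=73-125*np.cos(phi)+5*np.sin(phi)+11; z=140+125*np.sin(phi)+5*np.cos(phi)+17-(2 if phi<.1 else 0)
    print(phi,np.round([(y-e[1])/400,0,(e[2]-z)/400],3), round(y),round(z))
d=cap('scene'); u,v=map(int,proj(d,W(0,0,180))); f=d['frame'][v-75:v+75,u-80:u+100]
cv2.imwrite('pics/s4.png',cv2.resize(f[:,:,::-1],None,fx=4,fy=4,interpolation=cv2.INTER_CUBIC))
```

```text
t 23.8 p [ 475.5 -243.9  246. ] q [-0.47  0.05  0.13  1.66 -0.    1.24] F [-1.   0.   0.3] w 0.1 g 0.0
[-42.24517865  -4.8742906  246.02537232]
0.64 [-0.021  0.     0.026] -13 236
0.52 [-0.043  0.     0.056] -22 223
0.4 [-0.061  0.     0.089] -29 210
0.3 [-0.073  0.     0.118] -34 199
0.2 [-0.082  0.     0.148] -38 187
0.12 [-0.087  0.     0.173] -40 177
0.06 [-0.089  0.     0.196] -40 167
0 [-0.09   0.     0.215] -41 160
```

Request:
drive_tool:
  translation:
    - [-0.021,0,0.026]
    - [-0.043,0,0.056]
    - [-0.061,0,0.089]
    - [-0.073,0,0.118]
    - [-0.082,0,0.148]
    - [-0.087,0,0.173]
    - [-0.089,0,0.192]
    - [-0.09,0,0.202]
    - [-0.09,0,0.207]
    - [-0.09,0,0.21]
    - [-0.09,0,0.21]
  delta_rot:
    - [0,0,0]
    - [0,0,0]
    - [0,0,0]
    - [0,0,0]
    - [0,0,0]
    - [0,0,0]
    - [0,0,0]
    - [0,0,0]
    - [0,0,0]
    - [0,0,0]
    - [0,0,0]

```text
time_s: 25.22
position: [470.8, -278.8, 163.4]
tcp_rot: [0.756, 0.655, -0.0, -0.0]
force: [-0.1, -0.3, 0.7]
grip_width: -0.4
grasp_force: 0.0
```

Request:
drive_tool:
  translation:
    - [0,0,0.0025]
    - [0,0,0.005]
    - [0,0,0.0075]
    - [0,0,0.01]
    - [0,0,0.01]
  delta_rot:
    - [0,0,0]
    - [0,0,0]
    - [0,0,0]
    - [0,0,0]
    - [0,0,0]

```text
time_s: 25.85
position: [470.9, -278.9, 161.9]
tcp_rot: [0.756, 0.654, 0.0, 0.001]
force: [-6.1, 3.0, 17.1]
grip_width: 0.1
grasp_force: 8.7
```

The cover bottomed out on the rim: fingertips at z ≈ 145 with a 17 N reaction. I raise, check the cover and hook numerically, and set up the hook push.

Request:
drive_tool:
  translation:
    - [0,0,-0.03]
    - [0,0,-0.1]
    - [0,0,-0.2]
    - [0,0,-0.2]
  delta_rot:
    - [0,0,0]
    - [0,0,0]
    - [0,0,0]
    - [0,0,0]

```text
time_s: 26.35
position: [471.7, -279.4, 242.6]
tcp_rot: [0.756, 0.654, 0.001, 0.002]
force: [0.7, 0.0, -0.5]
grip_width: -0.3
grasp_force: 0.0
```

Run:
```python
from h import *
s=st(); e=ext(s['position']); print(e)
# verify knob/stud with the top camera around the hook
d=cap('top'); f=d['frame'].astype(int)
for th in (.6,.8,.99,1.2,1.4):
    u,v=proj(d,W(66-35*np.cos(th),-94-35*np.sin(th),175)); print(th,round(u),round(v),f[round(v),round(u)])
for p in ((0,-94,158),(0,0,145),(40,-40,145),(0,140,250)):
    u,v=proj(d,W(*p)); print(p,f[round(v),round(u)])
def T(th,D,z): return W(66-35*np.cos(th)+D*np.sin(th),-94-35*np.sin(th)-D*np.cos(th),z)
def Rm(th): return R.from_rotvec([0,0,th]).as_matrix()@RE
plan(T(1.05,38,235),Rm(1.05)); plan(T(1.05,38,176),Rm(1.05))
```

```text
t 26.35 p [ 471.7 -279.4  242.6] q [-0.53  0.08  0.15  1.64 -0.    1.18] F [ 0.7  0.  -0.5] w -0.3 g 0.0
[-40.84829723 -40.53622882 242.56969936]
0.6 363 173 [139 133 120]
0.8 365 172 [157 149 135]
0.99 366 171 [163 155 141]
1.2 367 169 [173 164 149]
1.4 368 167 [181 172 156]
(0, -94, 158) [168 160 146]
(0, 0, 145) [120 116 113]
(40, -40, 145) [123 119 116]
(0, 140, 250) [169 114  77]
trans [-0.2576  0.3067  0.0147] rot [ 0.0007  0.001  -0.6677] rows 5.6
trans [-0.2575  0.3064  0.1622] rot [ 0.0007  0.001  -0.6677] rows 5.6
```

Request:
drive_tool:
  translation:
    - [-0.04,0.05,0.01]
    - [-0.08,0.1,0.014]
    - [-0.13,0.16,0.014]
    - [-0.18,0.22,0.014]
    - [-0.23,0.27,0.014]
    - [-0.258,0.306,0.014]
    - [-0.258,0.306,0.014]
    - [-0.258,0.306,0.014]
  delta_rot:
    - [0,0,-0.11]
    - [0,0,-0.22]
    - [0,0,-0.33]
    - [0,0,-0.44]
    - [0,0,-0.55]
    - [0,0,-0.667]
    - [0,0,-0.667]
    - [0,0,-0.667]

```text
time_s: 27.4
position: [576.7, -398.1, 232.8]
tcp_rot: [0.329, 0.944, 0.0, -0.001]
force: [-0.6, 0.0, -0.1]
grip_width: 0.2
grasp_force: 0.0
```

```bash
cat >> h.py <<'E'
def T(th,D,z): return W(66-35*np.cos(th)+D*np.sin(th),-94-35*np.sin(th)-D*np.cos(th),z)
def RmH(th): return R.from_rotvec([0,0,th]).as_matrix()@RE
E
python3 - <<'E'
from h import *
s=st(); print(ext(s['position']))
d=cap('wrist'); f=d['frame']; g=f.max(2)
u0,v0=map(int,proj(d,T(.99,0,182))); print('knob exp',u0,v0)
n,l,stt,ce=cv2.connectedComponentsWithStats((g<60).astype('uint8'))
for i in range(1,n):
    if stt[i,4]>40: 
        x=ext(onz(d,*ce[i],182)); print(stt[i],ce[i].round(),x.round(), 'th',round(np.arctan2(-94-x[1],66-x[0]),2),'r',round(np.hypot(-94-x[1],66-x[0])))
for p in ((0,-94,160),(0,0,145),(40,-40,145),(0,60,145),(-60,-60,145),(0,-73,145)):
    u,v=proj(d,W(*p)); 
    print(p,round(u),round(v),f[round(v),round(u)] if 0<=u<512 and 0<=v<384 else '')
cv2.imwrite('pics/w5.png',f[:,:,::-1])
# brightness map around the expected stud
u,v=map(round,proj(d,W(0,-94,160))); print(g[v-14:v+16:3,u-20:u+21:3])
E
```

```text
t 27.4 p [ 576.7 -398.1  232.8] q [-0.6   0.48  0.63  1.72 -0.    0.07] F [-0.6  0.  -0.1] w 0.2 g 0.0
[  80.1969711  -142.79640019  232.81541637]
knob exp 252 153
[ 439  103   46   37 1216] [461. 121.] [ 90. -10. 182.] th -1.85 r 87
[241 144  21  26 405] [251. 156.] [  48. -125.  182.] th 1.03 r 36
[362 148  36  30 539] [379. 162.] [ 89. -61. 182.] th -2.17 r 41
[251 223   8  39 225] [254. 240.] [  95. -150.  182.] th 2.05 r 63
[313 228  45  29  51] [335. 241.] [ 122. -106.  182.] th 2.93 r 57
[    0   233   512   151 39982] [252. 331.] [ 154. -186.  182.] th 2.33 r 128
(0, -94, 160) 256 59 [203 205 196]
(0, 0, 145) 387 -20 
(40, -40, 145) 356 74 [214 213 213]
(0, 60, 145) 480 -78 
(-60, -60, 145) 254 -61 
(0, -73, 145) 283 45 [210 208 209]
[[143 128 142 139 141 135 169 156 135 142 143 138 138 140]
 [139 139 139 143 165 207 205 199 208 136 137 140 135 138]
 [140 141 140 146 201 200 205 205 202 203 140 137 137 133]
 [139 142 140 169 202 201 203 203 201 207 133 138 215 145]
 [143 139 140 165 206 202 201 205 203 201 213 146 205 207]
 [143 142 140 140 206 204 202 203 203 198 209 205 205 206]
 [ 94 143 141 142 171 208 202 202 206 189 206 207 207 207]
 [138 142 142 141 140 135 179 174 172 203 204 206 208 207]
 [141 118 143 140 137 141 134 211 202 203 204 206 211 211]
 [141 147 135 140 143 140 135 208 203 204 205 208 197 188]]
```

The wrist image shows the round stud head where the shut cover should put it (256,58). The black knob is at (251,156), so θ ≈ 1.0. I lower, then compute the push arc.

Request:
drive_tool:
  translation:
    - [0,0,0.05]
    - [0,0,0.1]
    - [0,0,0.13]
    - [0,0,0.142]
    - [0,0,0.142]
  delta_rot:
    - [0,0,0]
    - [0,0,0]
    - [0,0,0]
    - [0,0,0]
    - [0,0,0]

```text
time_s: 28.08
position: [577.0, -398.4, 177.1]
tcp_rot: [0.328, 0.945, -0.0, -0.0]
force: [0.4, 0.3, -0.1]
grip_width: -0.4
grasp_force: 0.0
```

Run:
```python
from h import *
s=st(); print(ext(s['position']))
for th,D in ((1.05,25),(1.0,18),(.9,18),(.8,18),(.7,18),(.6,18),(.5,18),(.4,18),(.3,18),(.2,18),(.1,18),(.05,18),(0,18)): print(th,end=' ');plan(T(th,D,176),RmH(th))
```

```text
t 28.07 p [ 577.  -398.4  177.1] q [-0.6   0.45  0.48  1.6  -0.    0.06] F [ 0.4  0.3 -0.1] w -0.4 g 0.0
[  80.4985882  -143.1047725   177.14846788]
1.05 trans [0.03   0.0009 0.0029] rot [-0.0002 -0.0003 -0.001 ] rows 0.2
1.0 trans [ 0.052  -0.0013  0.0029] rot [-0.0002 -0.0002  0.0308] rows 0.3
0.9 trans [ 0.0611 -0.0049  0.0029] rot [-0.0002 -0.0002  0.0945] rows 0.8
0.8 trans [ 0.0706 -0.0076  0.0029] rot [-0.0002 -0.0002  0.1582] rows 1.3
0.7 trans [ 0.0802 -0.0093  0.0029] rot [-2.000e-04 -2.000e-04  2.218e-01] rows 1.9
0.6 trans [ 0.09   -0.0101  0.0029] rot [-2.000e-04 -2.000e-04  2.855e-01] rows 2.4
0.5 trans [ 0.0999 -0.0098  0.0029] rot [-2.000e-04 -2.000e-04  3.492e-01] rows 2.9
0.4 trans [ 0.1096 -0.0086  0.0029] rot [-2.000e-04 -2.000e-04  4.128e-01] rows 3.5
0.3 trans [ 0.1192 -0.0064  0.0029] rot [-3.000e-04 -2.000e-04  4.765e-01] rows 4.0
0.2 trans [ 0.1286 -0.0033  0.0029] rot [-3.000e-04 -2.000e-04  5.401e-01] rows 4.5
0.1 trans [0.1375 0.0007 0.0029] rot [-3.000e-04 -1.000e-04  6.038e-01] rows 5.1
0.05 trans [0.1418 0.0031 0.0029] rot [-3.000e-04 -1.000e-04  6.356e-01] rows 5.3
0 trans [0.146  0.0057 0.0029] rot [-3.000e-04 -1.000e-04  6.675e-01] rows 5.6
```

Request:
drive_tool:
  translation:
    - [0.03,0,0.003]
    - [0.052,-0.001,0.003]
    - [0.061,-0.005,0.003]
    - [0.071,-0.008,0.003]
    - [0.08,-0.009,0.003]
    - [0.09,-0.01,0.003]
    - [0.1,-0.01,0.003]
    - [0.11,-0.009,0.003]
    - [0.119,-0.006,0.003]
    - [0.129,-0.003,0.003]
    - [0.137,0.001,0.003]
    - [0.137,0.001,0.003]
  delta_rot:
    - [0,0,0]
    - [0,0,0.03]
    - [0,0,0.095]
    - [0,0,0.16]
    - [0,0,0.22]
    - [0,0,0.285]
    - [0,0,0.35]
    - [0,0,0.41]
    - [0,0,0.475]
    - [0,0,0.54]
    - [0,0,0.604]
    - [0,0,0.604]

```text
time_s: 29.58
position: [534.5, -364.4, 176.7]
tcp_rot: [0.723, 0.691, -0.0, 0.0]
force: [0.4, -0.1, -1.0]
grip_width: 0.1
grasp_force: 0.0
```

Run:
```python
from h import *
s=st(); print(ext(s['position']), T(.1,18,176))
for th,D in ((.05,18),(0,18),(0,16),(0,14),(0,12)): print(th,D,end=' ');plan(T(th,D,176),RmH(th))
```

```text
t 29.57 p [ 534.5 -364.4  176.7] q [-0.6   0.31  0.29  1.56 -0.    1.02] F [ 0.4 -0.1 -1. ] w 0.1 g 0.0
[  33.51476231 -115.56969558  176.68960386] [ 533.95080626 -364.1573651   176.        ]
0.05 18 trans [ 0.005  -0.0034  0.0017] rot [0.0004 0.0004 0.0322] rows 0.3
0 18 trans [ 0.0095 -0.0054  0.0017] rot [0.0004 0.0004 0.0641] rows 0.5
0 16 trans [ 0.0145 -0.0049  0.0017] rot [0.0004 0.0004 0.0641] rows 0.5
0 14 trans [ 0.0195 -0.0044  0.0017] rot [0.0004 0.0004 0.0641] rows 0.5
0 12 trans [ 0.0244 -0.0039  0.0017] rot [0.0004 0.0004 0.0641] rows 0.5
```

Request:
drive_tool:
  translation:
    - [0.005,-0.003,0]
    - [0.009,-0.005,0]
    - [0.012,-0.005,0]
    - [0.014,-0.005,0]
    - [0.016,-0.005,0]
    - [0.016,-0.005,0]
  delta_rot:
    - [0,0,0.032]
    - [0,0,0.064]
    - [0,0,0.064]
    - [0,0,0.064]
    - [0,0,0.064]
    - [0,0,0.064]

```text
time_s: 30.32
position: [532.7, -360.3, 176.3]
tcp_rot: [0.756, 0.654, -0.001, 0.002]
force: [-0.2, -12.5, -0.3]
grip_width: 0.1
grasp_force: 6.1
```

Request:
drive_tool:
  translation:
    - [0.002,0,0]
    - [0.003,0,0]
    - [0.003,0,0]
  delta_rot:
    - [0,0,0]
    - [0,0,0]
    - [0,0,0]

```text
time_s: 30.7
position: [532.8, -360.1, 176.4]
tcp_rot: [0.756, 0.654, -0.002, 0.003]
force: [0.8, -16.8, -1.3]
grip_width: 0.2
grasp_force: 8.6
```

Request:
drive_tool:
  translation:
    - [-0.03,0,0]
    - [-0.1,0,-0.03]
    - [-0.15,0,-0.12]
    - [-0.15,0,-0.25]
    - [-0.15,0,-0.38]
    - [-0.15,0,-0.45]
    - [-0.15,0,-0.45]
  delta_rot:
    - [0,0,0]
    - [0,0,0]
    - [0,0,0]
    - [0,0,0]
    - [0,0,0]
    - [0,0,0]
    - [0,0,0]

```text
time_s: 31.58
position: [524.5, -416.4, 357.9]
tcp_rot: [0.756, 0.655, 0.0, 0.002]
force: [0.4, 0.1, -0.8]
grip_width: 0.1
grasp_force: 0.0
```

Run:
```python
from h import *
s=st(); print(ext(s['position']))
d=cap('wrist'); f=d['frame']; g=f.max(2)
print('knob exp',np.round(proj(d,T(0,0,182))),'stud',np.round(proj(d,W(0,-94,160))))
n,l,stt,ce=cv2.connectedComponentsWithStats((g<60).astype('uint8'))
for i in range(1,n):
    if 40<stt[i,4]<3000:
        x=ext(onz(d,*ce[i],180)); print(stt[i],x.round(), 'th',round(np.arctan2(-94-x[1],66-x[0]),2),'r',round(np.hypot(-94-x[1],66-x[0])))
for p in ((0,0,145),(40,-40,145),(0,60,145),(-60,-60,145),(60,60,145)):
    u,v=proj(d,W(*p)); print(p,round(u),round(v),f[round(v),round(u)] if 0<=u<512 and 0<=v<384 else '')
t=cap('top')
for n,p in dict(glue=(469,461,80),mallet=(681,-3,100),blank=(418,-9,45),knife=(510,-490,10),filt=(460,264,60),trayfloor=(470,215,6)).items():
    u,v=map(round,proj(t,p)); print(n,t['frame'][v,u])
```

```text
t 31.57 p [ 524.5 -416.4  357.9] q [-0.67  0.52  0.95  1.99  0.    1.04] F [ 0.4  0.1 -0.8] w 0.1 g 0.0
[  31.19780036 -168.44970828  357.91389154]
knob exp [253.  97.] stud [223.  97.]
[319  40  12  24  51] [ 94. -56. 180.] th -2.22 r 47
[393 202  43  44 636] [ 197. -220.  180.] th 2.38 r 182
(0, 0, 145) 222 -1 
(40, -40, 145) 262 43 [228 226 226]
(0, 60, 145) 220 -73 
(-60, -60, 145) 166 64 [219 217 218]
(60, 60, 145) 284 -73 
glue [149 137 129]
mallet [64 44 31]
blank [174 137 101]
knife [135 128 116]
filt [143 128 113]
trayfloor [71 53 40]
```

Run:
```python
from h import *
d=cap('wrist'); g=d['frame'].max(2); print(g[78:124:3,200:278:3])
m=((g<100).astype('uint8')); n,l,stt,ce=cv2.connectedComponentsWithStats(m)
for i in range(1,n):
    if stt[i,4]>30 and stt[i,1]<150: print(stt[i],ce[i].round(), ext(onz(d,*ce[i],175)).round())
```

```text
[[148 149 154 114 234 219 220 227 227 221 222 222  96 122 119 119 117 116
  115 114 116 120 121 121 121 118]
 [222 222 224 155 233 207 145 150 144 194 164 223 196 224 225 224 222 225
  223 222 224 225 226 225 226 226]
 [221 223 147 155 233 138 148 149 152 153 153 160 200 228 222 225 224 223
  224 221 222 224 224 203 210 168]
 [168 149 155 156 209 193 154 149 150 150 152 156 109 151 154 229 227 225
  223 230 230 228 206 202 155 156]
 [232 154 155 154 153 155 150 136 143 150 153 155 114 155 155 154 156 126
  130 155 154 152 153 155 154 154]
 [221 154 153 156 216 167 255 255 255 146 151 154 173 175 175 180  49  68
   68  68 229 225 223 221 216 214]
 [225 148 151 153 219 138 255 254 254 255 144 151 219 217 217 213  65  65
   68  57 255 254 254 254 254 254]
 [223 217 156 153 238 129 255 253 253 255 148 246 253 243 203 208  60  69
   68  50 255 253 253 253 253 253]
 [223 223 148 154 242 255 241 255 255 138 241 255 251 253 255 255  80  54
   57 224 255 254 255 254 254 255]
 [220 222 220 149 145 255 254 185 163 235 255 241 175 224 223 222 225 239
  237 227 226 221 223 221 221 223]
 [220 223 
[... 266 characters left out ...]
226 225 224 225
  226 226 223 223 222 225 222 224]
 [224 214 220 188 193 195 194 194 194 202 203 208 211 215 210 196 198 199
  199 200 204 199 198 207 207 209]
 [255 250 253 251 254 253 253 255 251 254 254 255 255 255 254 255 255 255
  255 255 255 255 254 255 255 254]
 [254 251 253 250 254 252 252 254 248 254 254 255 255 255 254 255 254 255
  255 254 255 255 254 255 254 254]]
[106   0  25  47 568] [117.  24.] [-94. -30. 175.]
[316  39  19  26 369] [326.  52.] [ 99. -53. 175.]
[  377    66   135   217 23847] [447. 169.] [ 230. -164.  175.]
[129  90  16   9  94] [136.  94.] [-83. -91. 175.]
[246  91  13  13 129] [252.  97.] [ 29. -93. 175.]
[ 89 103  35   7  40] [106. 106.] [-114. -102.  175.]
```

The knob is at extractor (29,-93), the hook's arm runs straight to the stud, and its tip curls round it. The hook is home and the arm is clear.

```bash
python3 -c "
from h import *
print(ticket.finish_job())"
```

```text
the job is handed in; nothing more can be done
None
```

I handed the job in at about 32 s: the filter is lying on its side inside the tray, the cover is shut, and the hook is home round the stud. The judge's verdict wasn't returned. I aimed no move at the glue bottle, mallet, blank or knife, but I didn't measure their final positions.

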